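Seat the rocking cup-holder cover

ROBOT

A 7-joint arm with a two-finger parallel gripper is mounted at the origin on the work surface. World frame = base frame: x ahead of the robot, y to its left, z up, the work surface at z = 0. Lengths are in m, angles in rad, forces in N, time in s.
With the tool pointing down it reaches from about 0.35 to 0.9 m from the base axis. Payload 8.1 kg.
Tool frame: the origin (TCP) lies midway between the tips of the shut fingers; the grasp point (between the pads) lies 19 mm behind it; y points along the fingers, x is the direction in which the jaws open and shut, and the axes are right-handed (so a half turn about y gives the same grasp; the last joint's range is limited). The gripper opens to 85 mm and grips with 20 to 120 N. Pads are 22 mm wide; open, the fingers measure 114 mm over their backs; the gripper's body (76 mm by 85 mm) begins 54 mm behind the grasp point. The pads swing forward as they close: fully open they stand 13 mm farther back than shut.
Start: joints at [1.166, 0.434, 0.025, 1.573, -0.012, 1.134, -0.075], TCP at [0.186, -0.597, 0.231] pointing down, gripper open.
Joint ranges: [-2.62, 2.62], [-0.44, 2.09], [-1.27, 1.32], [0.08, 2.57], [-1.32, 4.46], [0.12, 2], [-2.74, 2.74]. Speed limits (rad/s): [2.22, 2.22, 3.01, 3.01, 3.14, 3.14, 3.14].

INTERFACE

Orientations are given as a rotation vector (axis times angle).
In Python, from workcell import get_obs, camera, get_calibration, hand_in gives the robot as it stands. The module is installed in compiled form; this text tells all that it offers.
- The arm moves only by the tool carry_out, never from a script. Its argument "rows" is a list of rows, each a list of 7 numbers: the shift along the tool's x, y, z in mm, then the turn, a rotation vector about the tool's x, y, z in rad, then the finger opening in mm, from 0 to 85.4. In form: [[x, y, z, ax, ay, az, fingers], ...]. A call has 1 to 12 rows; each row is the pose to reach, as a shift and turn from the pose measured when the call began, along the tool's axes at that moment; what a row does not reach only later rows make up. A row lasts 1/8 s, in which the tool goes at most 62.5 mm and 10.7 degrees, less where a joint would pass 70% of its speed; a pose out of reach is approached as far as the arm can. A call with a gripper value outside its range is refused whole. The fingers move at their own pace and stop on an object; "grip_force" is the grip in N (left out, the last holds). Time passes only in rows, so rows that repeat a pose let the fingers close. It gives the time, the measured TCP pose, the force and the opening at its end, in the units of the state.
- get_obs(): the state, without advancing time (a new reading comes with each control period).
- camera(name): name is "scene" or "top" or "wrist"; returns (picture, depth): 400x640x3 uint8, red, green, blue; 400x640 float32, m along the optical axis (not along the pixel's ray), 0 where there is no reading.
- get_calibration(name): a dict with "intrinsics" (3x3 intrinsics, pixels), "R" (3x3) and "t" (3): a world point X has camera coordinates R X + t. Camera axes: x right, y down, z forward; pixel columns grow to the right and rows downward; lengths in m; the calibration is good to about 2 mm. A picture is of the moment at which its call begins: read the wrist's pose just before it. get_calibration takes no time and is no camera call; for the wrist camera it gives the pose at the moment of the call.
- hand_in(): hands the job in, once; it reports no verdict.
The state is a dict: "time": time; "joints": joint angles; "qvel": joint speeds; "effort": joint torques, N m; "position": TCP position; "orientation": TCP orientation; "contact_force": force on the tool from outside, world axes, zero at the start; "moment": the same for the moment, N m; "grip_width": finger opening in m.
Only numpy, scipy, OpenCV 4.12 (cv2) and the standard library are available. Lean on these libraries where they do the work, as an engineer would, in place of code of your own. Each camera call takes 0.05 s, during which the arm holds its last target.

TASK

One of the four cup-holder covers on the padded bar has not been seated and rocks. Press each cover lightly near its edge with the closed fingertips until you find the one that tips, then press that one firmly at its centre until it is fully home and level, and move clear. Give the sound covers a light touch only (a hard push releases their latch), and leave the things lying around where they are.

Things in the scene. Friction and masses are not known exactly. Their poses are not given: they have to be found in the camera images.
- bar: cream padded cup-holder bar, fixed to the counter, 240 mm deep (x), 570 mm long (y), 100 mm high; long axis is its y. Origin at counter level, 110 mm behind its front face (the one nearest the robot), midway along its length. In its top are four round steel bezels in one row, 30 mm on the robot's side of the origin, 112 mm apart, each with an identical steel cover standing in it
- place_1 (a point): centre of bezel 1, counted along the bar from its left (+y) end, on the bar's top face (100 mm above the counter). Over it stands a flat round steel cover, 88 mm across; its flat top is 14 to 18 mm above this point, each cover a little different, so height does not tell which is loose
- place_2 (a point): centre of bezel 2, counted along the bar from its left (+y) end, on the bar's top face (100 mm above the counter). Over it stands a flat round steel cover, 88 mm across; its flat top is 14 to 18 mm above this point, each cover a little different, so height does not tell which is loose
- place_3 (a point): centre of bezel 3, counted along the bar from its left (+y) end, on the bar's top face (100 mm above the counter). Over it stands a flat round steel cover, 88 mm across; its flat top is 14 to 18 mm above this point, each cover a little different, so height does not tell which is loose
- place_4 (a point): centre of bezel 4, counted along the bar from its left (+y) end, on the bar's top face (100 mm above the counter). Over it stands a flat round steel cover, 88 mm across; its flat top is 14 to 18 mm above this point, each cover a little different, so height does not tell which is loose
- gap (a joint): how far the one loose cover has gone down towards its seat (m), wherever in the row it is: 0 at the start, 0.005 fully home on its ledge. It does not spring back. It takes about 14 N straight down at the cover's centre; aim within 5 mm of it and press to 20 or 25 N. Pressed well off centre, the cover tips against its ledge instead of going down
- rock_x (a joint): tilt of the loose cover about the bar's x (rad), 0 = level; until it is seated a press of about 2 N, 30 mm or more from its centre, tips it by 0.14 (the edge sinks about 5 mm, then meets the ledge), and it returns to level by itself. A press on its left or right side turns this one
- rock_y (a joint): the same tilt about the bar's y (rad): positive when the side away from the robot sinks, negative when the robot's side sinks
- firm_a (a joint): how far one of the three sound covers is pressed in (m), 0 at rest; not said which place it is in. Sound covers are touch latches: they never tilt, yield straight down on a stiff spring (about 2 N to start, then 3.5 N per mm) and spring back. A light touch of 3 to 6 N is harmless; pressed in 3 mm (about 12 N) the latch lets go, which must not happen
- firm_b (a joint): how far one of the three sound covers is pressed in (m), 0 at rest; not said which place it is in. Sound covers are touch latches: they never tilt, yield straight down on a stiff spring (about 2 N to start, then 3.5 N per mm) and spring back. A light touch of 3 to 6 N is harmless; pressed in 3 mm (about 12 N) the latch lets go, which must not happen
- firm_c (a joint): how far one of the three sound covers is pressed in (m), 0 at rest; not said which place it is in. Sound covers are touch latches: they never tilt, yield straight down on a stiff spring (about 2 N to start, then 3.5 N per mm) and spring back. A light touch of 3 to 6 N is harmless; pressed in 3 mm (about 12 N) the latch lets go, which must not happen
- remote_bar: bystander: black remote control, 160 x 44 x 16 mm, lying on the bar behind the row of covers; origin at the centre of its underside, long axis its x
- mint_tin: bystander: small round metal tin, 44 mm across, 30 mm high, standing on the bar beyond one end of the row; origin at the centre of its underside
- remote_table: bystander: white remote control, 130 x 44 x 16 mm, lying on the counter to the left; origin at the centre of its underside
- mug: bystander: white mug, 80 mm across, 90 mm high, on the counter to the left; origin at the centre of its underside
- tumbler: bystander: steel tumbler, 72 mm across, 110 mm high, on the counter to the left; origin at the centre of its underside
- bowl: bystander: white snack bowl, 170 mm across, 60 mm high, on the counter to the right; origin at the centre of its underside
- case: bystander: black glasses case, 155 x 60 x 45 mm, on the counter to the right; origin at the centre of its underside

How it is judged:
By the outcome, as a careful person would: the job done as asked, in the order asked, and still so for the second after the job is handed in, with the robot touching nothing.
It also fails if it takes over 45 s, if anything falls off the work surface, if the arm or the gripper's body presses on something with over 40 N, if the wrist force passes 120 N, or if a joint passes its speed limit or range.

## Working session

There is one attempt and no reset: what is moved stays moved. The work goes in short steps, Python scripts to look and compute and a tool call to move; the robot and the scene stay as the last step left them, time stands still between calls to the robot, and variables do not carry over. Pictures are saved under pics/ and viewed, and the job is handed in when it is done.

Besides the shell and the picture viewer there is one more tool, called after "Emit:" as name([rows], argument=value, ...), one row to a line, values as JSON. carry_out: Moves the arm, as the interface text tells. Its arguments: {"type":"object","properties":{"rows":{"type":"array","items":{"type":"array","items":{"type":"number"}}},"grip_force":{"type":"number"}},"required":["rows"]}

```bash
mkdir -p pics; cat > h.py <<'E'
import numpy as np, cv2
from workcell import get_obs, camera, get_calibration, hand_in
def save(n,p): cv2.imwrite('pics/'+n+'.png', p[:,:,::-1])
def pts(d,c):
    K=np.array(c['intrinsics']);R=np.array(c['R']);t=np.array(c['t'])
    v,u=np.mgrid[:d.shape[0],:d.shape[1]]
    P=np.stack([(u-K[0,2])/K[0,0]*d,(v-K[1,2])/K[1,1]*d,d],-1)
    return (P-t)@R
def ray(u,v,c,z):
    K=np.array(c['intrinsics']);R=np.array(c['R']);t=np.array(c['t'])
    o=-R.T@t; r=R.T@np.linalg.solve(K,[u,v,1.]); return o+r*(z-o[2])/r[2]
E
python3 - <<'E'
from h import *
o=get_obs(); print(o)
for n in('scene','top'):
    p,d=camera(n); save(n,p); np.savez(n,p=p,d=d,**get_calibration(n)); print(get_calibration(n))
E
```

```text
{'time': 0.0, 'joints': array([ 1.16640838,  0.43523177,  0.02495569,  1.57410041, -0.01159661,
        1.1339886 , -0.07507432]), 'qvel': array([ 1.54059214e-04,  1.86947460e-03,  6.96244017e-04, -5.74691813e-05,
       -2.97089023e-05,  5.64339622e-05, -5.74937317e-05]), 'effort': array([ 3.59298301e-04, -6.70467639e+01,  1.02498394e+00, -3.16206229e+01,
        1.53925462e-02,  1.25879055e-02, -4.32913805e-05]), 'position': array([ 0.1855716 , -0.59628628,  0.23051903]), 'orientation': array([-1.33612914,  0.98509247, -0.98284676]), 'contact_force': array([-0.06917401,  0.09391277, -0.22687026]), 'moment': array([-0.0581911 , -0.01930494,  0.00167901]), 'grip_width': 0.08556655069751253}
{'intrinsics': array([[371.76278042,   0.        , 319.47782665],
       [  0.        , 371.76278042, 199.56933032],
       [  0.        ,   0.        ,   1.        ]]), 'R': array([[-0.11693938,  0.99308466, -0.01039424],
       [ 0.66495388,  0.07051834, -0.74354792],
       [-0.73767305, -0.09386173, -0.66860186]]), 't': array([ 0.07012262, -0.30156596,  1.64950628])}
{'intrinsics': array([[466.6891341 ,   0.        , 316.57450436],
       [  0.        , 466.6891341 , 199.24910587],
       [  0.        ,   0.        ,   1.        ]]), 'R': array([[-0.01585661, -0.99982408, -0.01001859],
       [-0.98528537,  0.01732986, -0.17003653],
       [ 0.17018024,  0.00717497, -0.98538683]]), 't': array([0.02945384, 0.53239835, 1.77420558])}
```

View pics/top.png

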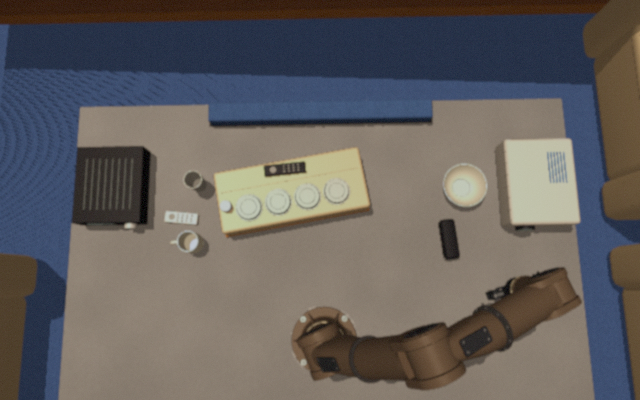

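View pics/scene.png

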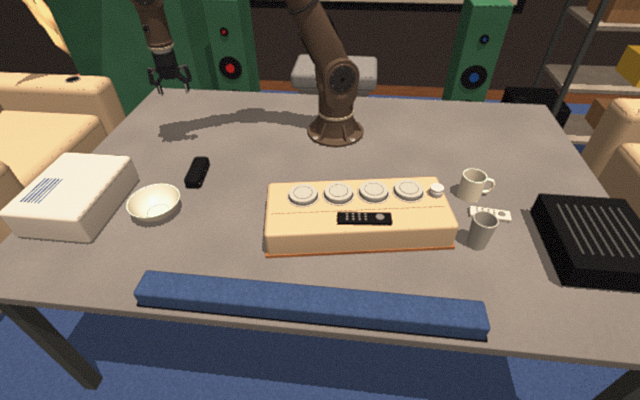

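```bash
python3 - <<'E'
from h import *
from scipy.spatial.transform import Rotation as R
o=get_obs(); print(R.from_rotvec(o['orientation']).as_matrix().round(3))
print(get_calibration('wrist'))
E
```

```text
[[ 0.297 -0.001  0.955]
 [-0.955  0.001  0.297]
 [-0.001 -1.    -0.   ]]
{'intrinsics': array([[290.43033964,   0.        , 321.32076534],
       [  0.        , 290.43033964, 199.31215395],
       [  0.        ,   0.        ,   1.        ]]), 'R': array([[ 0.29728594, -0.95478694, -0.00172486],
       [-0.90235469, -0.28154996,  0.32632137],
       [-0.31205302, -0.09545432, -0.94525731]]), 't': array([-0.62392489, -0.04311338,  0.38034937])}
```

The top view shows the bar with covers near pixels (248,207), (278,201), (307,196) and (337,190). The tin is at (226,206) and the black remote is behind the row. The scene view agrees. Next I'll measure them.

```bash
python3 - <<'E'
from h import *
for n in('top','scene'):
    D=np.load(n+'.npz'); d=D['d'];p=D['p']; P=pts(d,D)
    x,y,z=P[...,0],P[...,1],P[...,2]
    reg=(x>.3)&(x<.85)&(y>-.3)&(y<.45)
    print(n,'counter z',np.median(z[reg&(z<.05)]),'bar z',np.median(z[reg&(z>.085)&(z<.106)]))
    m=(reg&(z>.09)&(z<.11)).astype(np.uint8)
    q=P[(m>0)][:,:2].astype(np.float32); print('bartop rect',cv2.minAreaRect(q))
    m=(reg&(z>.109)&(z<.124)&(d>0)).astype(np.uint8)
    k,l,s,c=cv2.connectedComponentsWithStats(m)
    for i in range(1,k):
        if s[i,4]>60:
            q=P[l==i]; print(s[i],c[i].round(1),np.median(q,0).round(4), ray(*c[i],D,np.median(q[:,2])).round(4),q[:,2].min(),q[:,2].max(),(q[:,:2].max(0)-q[:,:2].min(0)).round(3))
    s=3; crop=p[140:250,200:390] if n=='top' else p[165:265,255:465]
    save(n+'_c',cv2.resize(crop,None,fx=4 if n=='top' else 3.7,fy=4 if n=='top' else 3.7,interpolation=cv2.INTER_CUBIC))
E
```

```text
top counter z 0.0005373584687559943 bar z 0.0997031974549304
bartop rect ((0.5632296204566956, 0.11796124279499054), (0.2407538890838623, 0.5686878561973572), 9.706389427185059)
[263 161  44  16 444] [284.  168.8] [0.6396 0.142  0.1163] [0.6401 0.1417 0.1163] 0.10921096509326325 0.12397223484604636 [0.057 0.164]
[325 179  24  25 401] [336.1 190.7] [ 0.5511 -0.0536  0.1157] [ 0.552  -0.054   0.1157] 0.10901854714092417 0.1237964256680144 [0.089 0.087]
[295 185  26  24 402] [306.9 196.1] [0.5337 0.0558 0.1171] [0.5331 0.0562 0.1171] 0.10903116164577069 0.12394135749129644 [0.088 0.094]
[265 189  25  25 411] [277.5 201.4] [0.5151 0.1649 0.1176] [0.5149 0.1666 0.1176] 0.10915288603954469 0.1239357549261741 [0.092 0.091]
[237 196  23  24 403] [248.  206.9] [0.4959 0.2769 0.1162] [0.4962 0.2769 0.1162] 0.10900495068654747 0.12382011504345845 [0.087 0.084]
scene counter z -0.0004394518770786729 bar z 0.100672266810006
bartop rect ((0.5685845613479614, 0.11437460780143738), (0.24409140646457672, 0.5668008327484131), 9.733002662658691)
[395 179  28  20 440] [408.3 188.6] [0.5028 0.2724 0.1166] [0.5026 0.2726 0.1166] 0.10947507366726476 0.12191399128724101 [0.091 0.085]
[360 180  28  21 460] [373.4 190. ] [0.523  0.1627 0.1181] [0.523  0.1632 0.1181] 0.10901448455287176 0.12219508177214145 [0.093 0.086]
[325 182  28  21 453] [338.1 191.5] [0.5419 0.0531 0.118 ] [0.5417 0.0533 0.118 ] 0.10914073555479457 0.1229722438397816 [0.089 0.086]
[289 184  28  20 449] [302.6 193.2] [ 0.5604 -0.0562  0.1167] [ 0.56   -0.0566  0.1167] 0.10920254614543937 0.12140683568922922 [0.088 0.087]
[429 189  15   9  70] [435.5 193.1] [0.5181 0.355  0.1171] [0.5165 0.355  0.1171] 0.10904682839360409 0.12388314518336195 [0.026 0.043]
[337 212  56  13 645] [364.2 217.5] [0.6488 0.1378 0.1168] [0.6477 0.1378 0.1168] 0.10914859794560143 0.1222047199748686 [0.058 0.161]
```

View pics/top_c.png

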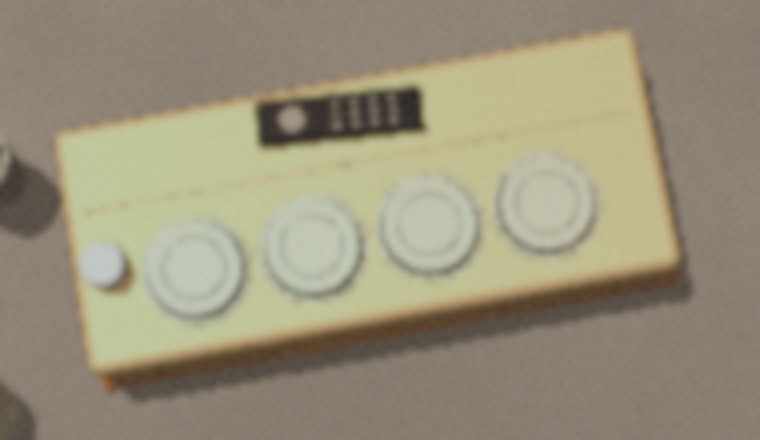

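```bash
cat >> h.py <<'E'
from scipy.spatial.transform import Rotation as Ro
def rel(p,yaw_rot_world=0,o=None):
    o=o or get_obs(); R=Ro.from_rotvec(o['orientation']).as_matrix()
    # desired orientation: y down, x at azimuth yaw
    a=yaw_rot_world; x=np.array([np.cos(a),np.sin(a),0]);y=np.array([0,0,-1.]);z=np.cross(x,y)
    Rd=np.stack([x,y,z],1)
    return (R.T@(np.array(p)-o['position'])*1000).round(1), Ro.from_matrix(R.T@Rd).as_rotvec().round(4)
E
python3 - <<'E'
from h import *
o=get_obs();c=get_calibration('wrist'); C=-c['R'].T@c['t']; R=Ro.from_rotvec(o['orientation']).as_matrix()
print('cam in tool',R.T@(C-o['position'])*1000,'axis in tool',R.T@c['R'][2], 'camx',R.T@c['R'][0])
for yaw in (0.17,):
  print(rel([.50,.11,.33],yaw))
E
```

```text
cam in tool [  -0.18398257 -141.93179025   83.41902356] axis in tool [-2.15112748e-04  9.45296159e-01 -3.26213312e-01] camx [9.99999948e-01 2.81572854e-04 1.56514157e-04]
(array([-581.1,  -98.6,  510.1]), array([-9.0000e-04, -1.4391e+00, -1.3000e-03]))
```

Emit:
carry_out([
  [-46,-8,40,0,-0.12,0,0],
  [-92,-16,80,0,-0.24,0,0],
  [-138,-24,120,0,-0.36,0,0],
  [-184,-32,160,0,-0.48,0,0],
  [-230,-40,200,0,-0.6,0,0],
  [-276,-48,240,0,-0.72,0,0],
  [-322,-56,280,0,-0.84,0,0],
  [-368,-64,320,0,-0.96,0,0],
  [-414,-72,360,0,-1.08,0,0],
  [-460,-80,400,0,-1.2,0,0],
  [-506,-88,440,0,-1.32,0,0],
  [-552,-96,480,0,-1.439,0,0],
])

```text
time: 1.6
position: [0.4803, 0.0748, 0.3275]
orientation: [-1.566, -0.136, 0.136]
contact_force: [1.2, -0.6, 0.7]
grip_width: -0.0003
```

```bash
python3 - <<'E'
from h import *
print(rel([.52,.12,.33],.17))
print(get_obs()['contact_force'],get_obs()['grip_width'],get_obs()['joints'])
E
```

```text
(array([46.9, -2.4, 37.6]), array([-0.001 ,  0.0031, -0.0002]))
[ 1.24820856 -0.61660185  0.71625148] -0.0002646522512113022 [ 0.31658628  0.20652989 -0.68987945  1.70320546  0.13551369  1.28074223
 -0.22862037]
```

Emit:
carry_out([
  [24,-2,19,0,0,0,0],
  [47,-2,38,0,0,0,0],
  [47,-2,38,0,0,0,0],
  [47,-2,38,0,0,0,0],
])

```text
time: 2.1
position: [0.5196, 0.1198, 0.3291]
orientation: [-1.566, -0.135, 0.137]
contact_force: [0.3, 1.4, 0.1]
grip_width: 0.0001
```

```bash
cat > look.py <<'E'
from h import *
import sys
n=sys.argv[1]
o=get_obs(); c=get_calibration('wrist'); p,d=camera('wrist'); np.savez(n,p=p,d=d,**c); save(n,p)
P=pts(d,c); x,y,z=P[...,0],P[...,1],P[...,2]
print(o['position'],o['contact_force'])
reg=(x>.3)&(x<.85)&(y>-.3)&(y<.45)
print('bar z',np.median(z[reg&(z>.085)&(z<.106)]))
m=(reg&(z>.108)&(z<.124)&(d>0)).astype(np.uint8)
k,l,s,cc=cv2.connectedComponentsWithStats(m)
for i in range(1,k):
    if s[i,4]>200:
        q=P[l==i]; mz=np.median(q[:,2]); ct=cv2.findContours((l==i).astype(np.uint8),0,1)[0][0][:,0,:]
        w=np.array([ray(*a,c,mz)[:2] for a in ct.astype(float)],np.float32)
        cir=cv2.minEnclosingCircle(w)
        print(s[i],cc[i].round(1),np.median(q,0).round(4),ray(*cc[i],c,mz).round(4),cir)
E
python3 look.py w1
```

```text
[0.51957506 0.11978567 0.32912643] [0.25790451 1.44794379 0.08016796]
bar z 0.09940230836449375
[ 286    0   82   74 5041] [326.6  32.9] [0.4984 0.2711 0.1152] [0.4979 0.2706 0.1152] ((0.49724242091178894, 0.2741506099700928), 0.04410373419523239)
[ 290   96   73   75 4273] [325.8 133. ] [0.5158 0.1661 0.1166] [0.5158 0.166  0.1166] ((0.5161247253417969, 0.16418156027793884), 0.04389757663011551)
[ 393  105   58  126 4384] [420.8 166.1] [0.6398 0.1475 0.1153] [0.6397 0.1465 0.1153] ((0.6404849290847778, 0.1390293538570404), 0.08106758445501328)
[ 292  187   67   62 3159] [325.  217.6] [0.5339 0.0578 0.1163] [0.5343 0.0581 0.1163] ((0.5347573161125183, 0.05539800971746445), 0.04515659809112549)
```

View pics/w1.png

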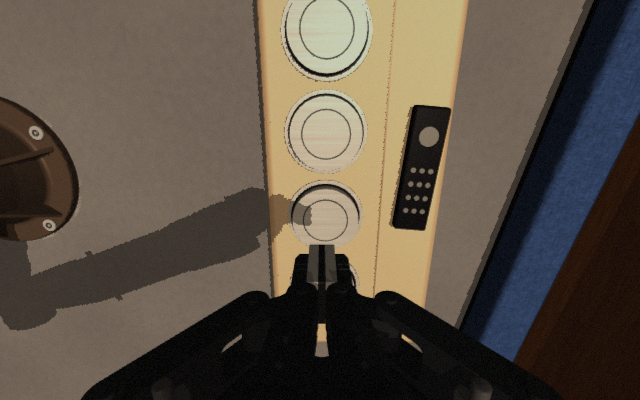

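The wrist view shows covers 1 to 3 at about (326,33), (326,133) and (325,218), with cover 4 behind the fingers. Their spacing is 111.6 mm and their tops are at about 0.116 m, which fits the description. I'll probe cover 2 first, on the robot's side.

```bash
cat >> h.py <<'E'
C1=np.array([.4972,.2742]);ux=np.array([.9857,.1685]);uy=np.array([-.1685,.9857])
def cov(i): return np.array([.5161,.1642])-uy*.1117*(i-2)
E
python3 - <<'E'
from h import *
for i in (1,2,3,4): print(i,cov(i))
p=cov(2)-ux*.033
print(rel([*p,.135],.17))
E
```

```text
1 [0.49727855 0.27430269]
2 [0.5161 0.1642]
3 [0.53492145 0.05409731]
4 [ 0.5537429  -0.05600538]
(array([-28.5, 194.4,  44.7]), array([-0.0004,  0.0024, -0.001 ]))
```

Emit:
carry_out([
  [-28,20,45,0,0.0024,0,0],
  [-28,75,45,0,0.0024,0,0],
  [-28,130,45,0,0.0024,0,0],
  [-28,170,45,0,0.0024,0,0],
  [-28,190,45,0,0.0024,0,0],
  [-28,195,45,0,0.0024,0,0],
  [-28,195,45,0,0.0024,0,0],
  [-28,195,45,0,0.0024,0,0],
])

```text
time: 3.15
position: [0.4847, 0.1591, 0.1355]
orientation: [-1.566, -0.134, 0.133]
contact_force: [0.2, -0.3, 1.3]
grip_width: 0.0003
```

```bash
python3 - <<'E'
from h import *
print(rel([*(cov(2)-ux*.033),.117],.17))
E
python3 look.py w2
```

```text
(array([-1.2, 18.5, -0.3]), array([-0.0004, -0.0004,  0.0009]))
[0.48471873 0.15908992 0.13550881] [ 0.24860313 -0.25784612  1.2538603 ]
bar z 0.09939873503288137
[  299     0   177   131 19229] [385.3  56.9] [0.4988 0.2682 0.1152] [0.4983 0.2674 0.1152] ((0.4969902038574219, 0.27450239658355713), 0.043972499668598175)
[  303   171   143   128 12481] [379.2 230.6] [0.5183 0.1738 0.1165] [0.5173 0.1734 0.1165] ((0.5161309838294983, 0.1660977005958557), 0.04503639414906502)
[  491   186   132   195 12771] [553.4 273.9] [0.6364 0.1629 0.1152] [0.6363 0.1618 0.1152] ((0.638981819152832, 0.14545077085494995), 0.07769143581390381)
[315 335  14  22 210] [321.9 347.7] [0.4989 0.075  0.1154] [0.4986 0.0763 0.1154] ((0.4979533553123474, 0.0780537873506546), 0.010212195105850697)
```

View pics/w2.png

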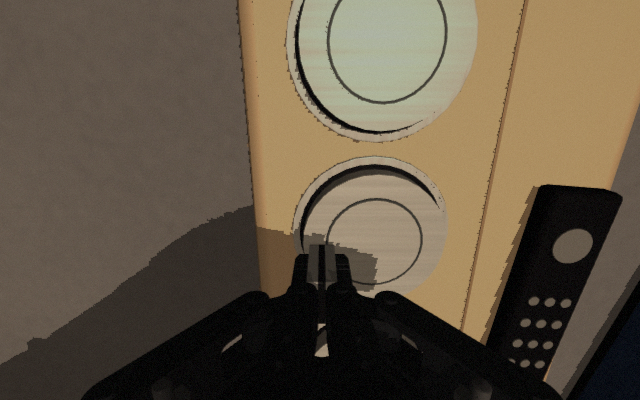

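Two views agree: cover 1 is at (0.497, 0.274) and cover 2 at (0.516, 0.165). The tips are above cover 2's robot-side rim, so I'll descend.

Emit:
carry_out([
  [-1,10,0,0,0,0,0],
  [-1,15,0,0,0,0,0],
  [-1,16,0,0,0,0,0],
  [-1,16,0,0,0,0,0],
])

```text
time: 3.7
position: [0.4837, 0.1591, 0.1193]
orientation: [-1.566, -0.134, 0.133]
contact_force: [0.5, 0.1, 0.2]
grip_width: -0.0001
```

Emit:
carry_out([
  [0,1.5,0,0,0,0,0],
  [0,1.5,0,0,0,0,0],
])

```text
time: 3.95
position: [0.4837, 0.159, 0.1178]
orientation: [-1.566, -0.134, 0.133]
contact_force: [0.0, 0.6, 0.4]
grip_width: 0.0001
```

Emit:
carry_out([
  [0,1,0,0,0,0,0],
  [0,1,0,0,0,0,0],
])

```text
time: 4.2
position: [0.4838, 0.1591, 0.1169]
orientation: [-1.566, -0.134, 0.133]
contact_force: [-0.6, -0.8, 1.8]
grip_width: -0.0002
```

Emit:
carry_out([
  [0,0.8,0,0,0,0,0],
  [0,0.8,0,0,0,0,0],
])

```text
time: 4.45
position: [0.4838, 0.1591, 0.1163]
orientation: [-1.566, -0.134, 0.133]
contact_force: [-2.0, 0.2, 5.1]
grip_width: 0.0003
```

Cover 2 is sound: it gave 5.1 N within about 1 mm. I'll lift and move on to cover 1.

Emit:
carry_out([
  [0,-12,0,0,0,0,0],
  [0,-15,37,0,0,0,0],
  [0,-15,75,0,0,0,0],
  [0,-15,112,0,0,0,0],
  [0,-12,112,0,0,0,0],
  [0,-6,112,0,0,0,0],
  [0,-4,112,0,0,0,0],
  [0,-4,112,0,0,0,0],
])

```text
time: 5.45
position: [0.4651, 0.2684, 0.12]
orientation: [-1.567, -0.133, 0.132]
contact_force: [-0.2, 0.7, 0.6]
grip_width: -0.0001
```

```bash
python3 - <<'E'
from h import *
print(rel([*(cov(1)-ux*.033),.117],.17), get_obs()['contact_force'])
E
```

```text
(array([-0.2,  3. ,  0.4]), array([ 0.0002, -0.0016,  0.0004])) [-0.24695053  0.739043    0.61986931]
```

Step down in small increments.

Emit:
carry_out([
  [0,1.5,0,0,0,0,0],
  [0,2,0,0,0,0,0],
  [0,2,0,0,0,0,0],
])

```text
time: 5.82
position: [0.4651, 0.2684, 0.1181]
orientation: [-1.567, -0.132, 0.132]
contact_force: [0.6, 0.2, -0.1]
grip_width: -0.0001
```

Emit:
carry_out([
  [0,1,0,0,0,0,0],
  [0,1,0,0,0,0,0],
])

```text
time: 6.08
position: [0.465, 0.2683, 0.117]
orientation: [-1.567, -0.132, 0.132]
contact_force: [0.4, 0.2, 0.8]
grip_width: -0.0
```

Emit:
carry_out([
  [0,0.8,0,0,0,0,0],
  [0,0.8,0,0,0,0,0],
])

```text
time: 6.32
position: [0.465, 0.2683, 0.1161]
orientation: [-1.567, -0.132, 0.132]
contact_force: [-0.6, 0.2, 0.7]
grip_width: -0.0002
```

Emit:
carry_out([
  [0,0.8,0,0,0,0,0],
  [0,0.8,0,0,0,0,0],
])

```text
time: 6.58
position: [0.465, 0.2684, 0.1155]
orientation: [-1.567, -0.133, 0.132]
contact_force: [0.1, -0.2, 1.6]
grip_width: 0.0004
```

Emit:
carry_out([
  [0,0.7,0,0,0,0,0],
  [0,0.7,0,0,0,0,0],
])

```text
time: 6.82
position: [0.465, 0.2684, 0.1149]
orientation: [-1.567, -0.133, 0.132]
contact_force: [-0.1, -1.2, 4.6]
grip_width: -0.0002
```

Cover 1 is sound too (4.6 N). On to cover 3.

Emit:
carry_out([
  [0,-12,0,0,0,0,0],
  [0,-18,-45,0,0,0,0],
  [0,-18,-95,0,0,0,0],
  [0,-18,-145,0,0,0,0],
  [0,-18,-195,0,0,0,0],
  [0,-16,-223,0,0,0,0],
  [0,-10,-223,0,0,0,0],
  [0,-6,-223,0,0,0,0],
  [0,-6,-223,0,0,0,0],
])

```text
time: 7.95
position: [0.5021, 0.05, 0.1209]
orientation: [-1.566, -0.134, 0.134]
contact_force: [-0.5, -0.2, 0.1]
grip_width: 0.0004
```

```bash
python3 - <<'E'
from h import *
print(rel([*(cov(3)-ux*.033),.117],.17), get_obs()['contact_force'])
E
```

```text
(array([ 0.1,  3.9, -1.5]), array([-0.0003,  0.0007,  0.0001])) [-0.49913474 -0.22497617  0.06704536]
```

Emit:
carry_out([
  [0,1.5,-1.5,0,0,0,0],
  [0,3,-1.5,0,0,0,0],
  [0,3,-1.5,0,0,0,0],
])

```text
time: 8.32
position: [0.5022, 0.0487, 0.1178]
orientation: [-1.566, -0.134, 0.134]
contact_force: [-0.1, 0.2, 0.7]
grip_width: -0.0
```

Emit:
carry_out([
  [0,0.8,0,0,0,0,0],
  [0,0.8,0,0,0,0,0],
])

```text
time: 8.57
position: [0.5022, 0.0487, 0.117]
orientation: [-1.566, -0.134, 0.134]
contact_force: [-0.7, 0.3, -0.4]
grip_width: -0.0
```

Emit:
carry_out([
  [0,0.8,0,0,0,0,0],
  [0,0.8,0,0,0,0,0],
])

```text
time: 8.82
position: [0.5022, 0.0487, 0.1162]
orientation: [-1.566, -0.134, 0.134]
contact_force: [-0.1, -0.5, 0.5]
grip_width: 0.0002
```

Emit:
carry_out([
  [0,0.8,0,0,0,0,0],
  [0,0.8,0,0,0,0,0],
])

```text
time: 9.07
position: [0.502, 0.0486, 0.1153]
orientation: [-1.566, -0.134, 0.135]
contact_force: [-1.3, -0.4, 1.2]
grip_width: 0.0002
```

Emit:
carry_out([
  [0,0.7,0,0,0,0,0],
  [0,0.7,0,0,0,0,0],
])

```text
time: 9.32
position: [0.5017, 0.0486, 0.1145]
orientation: [-1.567, -0.133, 0.135]
contact_force: [-3.5, 0.2, 1.8]
grip_width: 0.0004
```

Emit:
carry_out([
  [0,0.7,0,0,0,0,0],
  [0,0.7,0,0,0,0,0],
])

```text
time: 9.57
position: [0.5014, 0.0485, 0.1137]
orientation: [-1.567, -0.133, 0.136]
contact_force: [-3.0, -0.6, 3.6]
grip_width: 0.0001
```

```bash
python3 look.py w3
```

```text
[0.50140343 0.04854529 0.11370776] [-2.95536061 -0.62595264  3.56482375]
bar z 0.09940627243820911
[  300     0   211   137 23124] [401.4  58.3] [0.5183 0.1546 0.1166] [0.5177 0.1539 0.1166] ((0.5158917903900146, 0.16415086388587952), 0.04396728426218033)
[  538     0   102   284 14475] [603.6 183.7] [0.6307 0.1107 0.115 ] [0.6327 0.116  0.115 ] ((0.6375031471252441, 0.12722305953502655), 0.07103722542524338)
[  297   182   169   132 14023] [392.6 241.9] [0.5361 0.0669 0.1171] [0.5358 0.0673 0.1171] ((0.5332174897193909, 0.053940318524837494), 0.04643798992037773)
```

View pics/w3.png

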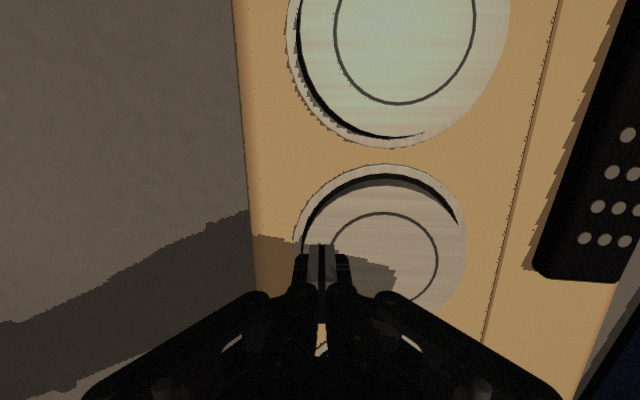

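```bash
cat > tilt.py <<'E'
from h import *
import sys
D=np.load(sys.argv[1]+'.npz');P=pts(D['d'],D)
for i in range(1,5):
    q=P[...,:2]-cov(i); a=q@ux;b=q@uy
    for nm,s in (('all',(np.hypot(a,b)<.040)),):
        m=s&(abs(P[...,2]-.116)<.008)&(D['d']>0)
        if m.sum()<800: continue
        A=np.c_[a[m],b[m],np.ones(m.sum())]; z=P[...,2][m]
        k=np.ones(len(z),bool)
        for _ in range(5):
            s_=np.linalg.lstsq(A[k],z[k],rcond=None)[0]; r=z-A@s_; k=abs(r)<3*r[k].std()
        print(i,'slope x,y',s_[:2].round(4),'z0',s_[2].round(4),'res',r[k].std().round(5),k.sum())
E
python3 tilt.py w1;echo; python3 tilt.py w2;echo; python3 tilt.py w3
```

```text
1 slope x,y [-0.0001  0.005 ] z0 0.1153 res 0.00087 4335
2 slope x,y [ 0.0012 -0.0001] z0 0.1166 res 0.0008 3543
3 slope x,y [-0.0003 -0.0018] z0 0.1164 res 0.00077 2593

1 slope x,y [-0.      0.0063] z0 0.1152 res 0.00072 16670
2 slope x,y [-0.0024 -0.0033] z0 0.1166 res 0.00064 10260

2 slope x,y [-0.0001  0.0074] z0 0.1167 res 0.00072 19880
3 slope x,y [ 0.1017 -0.007 ] z0 0.1166 res 0.00062 11522
```

Cover 3 tilts 0.10 rad under the fingertip, and covers 1 and 2 stay level, so cover 3 is the loose one. I'll lift and move to its centre.

```bash
python3 - <<'E'
from h import *
print(rel([.5345,.0545,.119],.17), get_obs()['contact_force'])
E
```

```text
(array([33.6, -5.3,  0.2]), array([-0.0001,  0.001 , -0.0017])) [-4.62738458 -0.80943671  3.20146696]
```

Emit:
carry_out([
  [0,-14,0,0,0,0,0],
  [16,-16,0,0,0,0,0],
  [33.5,-16,0,0,0,0,0],
  [33.5,-11,0,0,0,0,0],
  [33.5,-7,0,0,0,0,0],
  [33.5,-7,0,0,0,0,0],
])

```text
time: 10.38
position: [0.5335, 0.054, 0.1203]
orientation: [-1.567, -0.132, 0.137]
contact_force: [0.0, -0.1, 0.4]
grip_width: -0.0003
```

```bash
python3 - <<'E'
from h import *
print(rel([.5347,.0545,.117],.17), get_obs()['contact_force'])
E
python3 look.py w4; python3 tilt.py w4
```

```text
(array([1.3, 3.3, 0.3]), array([ 0.    ,  0.0012, -0.0028])) [ 0.0051874  -0.06915591  0.35576059]
[0.53350912 0.0540066  0.12026902] [ 0.0051874  -0.06915591  0.35576059]
bar z 0.0994151776792528
[  228     0   198   135 21873] [326.3  57.9] [0.5183 0.1555 0.1166] [0.5176 0.1548 0.1166] ((0.5159706473350525, 0.1639869660139084), 0.04381660744547844)
[  477     0   163   277 25023] [561.  132.6] [0.6378 0.1432 0.1153] [0.6379 0.1417 0.1153] ((0.6404364705085754, 0.12911061942577362), 0.07139378041028976)
[  248   178   155   121 12363] [325.6 234.7] [0.5314 0.068  0.1163] [0.5328 0.0673 0.1163] ((0.5344830751419067, 0.05542539060115814), 0.04466216638684273)
2 slope x,y [-0.0001  0.008 ] z0 0.1167 res 0.00073 18848
3 slope x,y [-0.     -0.0014] z0 0.1164 res 0.00063 9780
```

Cover 3 sprang back to level at z = 0.1164. Now I'll press at its centre.

Emit:
carry_out([
  [1,2,1,0,0,0,0],
  [1,4,1,0,0,0,0],
  [1,5,1,0,0,0,0],
  [1,5,1,0,0,0,0],
])

```text
time: 10.92
position: [0.5348, 0.0555, 0.1164]
orientation: [-1.567, -0.133, 0.136]
contact_force: [-2.6, -1.0, 11.1]
grip_width: 0.0001
```

Emit:
carry_out([
  [0,1,0,0,0,0,0],
  [0,2,0,0,0,0,0],
  [0,2,0,0,0,0,0],
])

```text
time: 11.3
position: [0.535, 0.0556, 0.1154]
orientation: [-1.568, -0.134, 0.135]
contact_force: [-2.8, -0.6, 12.6]
grip_width: -0.0001
```

Emit:
carry_out([
  [0,1,0,0,0,0,0],
  [0,2,0,0,0,0,0],
  [0,2,0,0,0,0,0],
])

```text
time: 11.68
position: [0.5351, 0.0556, 0.1144]
orientation: [-1.568, -0.135, 0.135]
contact_force: [-3.9, -1.9, 13.4]
grip_width: -0.0002
```

Emit:
carry_out([
  [0,1.5,0,0,0,0,0],
  [0,2.5,0,0,0,0,0],
  [0,3,0,0,0,0,0],
  [0,3,0,0,0,0,0],
])

```text
time: 12.18
position: [0.5349, 0.0556, 0.1124]
orientation: [-1.569, -0.135, 0.134]
contact_force: [-5.7, -1.7, 13.7]
grip_width: -0.0002
```

Emit:
carry_out([
  [0,1,0,0,0,0,0],
  [0,2,0,0,0,0,0],
  [0,2,0,0,0,0,0],
])

```text
time: 12.55
position: [0.5347, 0.0554, 0.1116]
orientation: [-1.57, -0.135, 0.134]
contact_force: [-6.6, -1.5, 17.5]
grip_width: 0.0001
```

Emit:
carry_out([
  [0,1,0,0,0,0,0],
  [0,2,0,0,0,0,0],
  [0,2,0,0,0,0,0],
])

```text
time: 12.92
position: [0.5348, 0.0554, 0.1115]
orientation: [-1.572, -0.136, 0.134]
contact_force: [-9.3, -3.2, 25.0]
grip_width: 0.0002
```

It reached 25 N and stopped at z = 0.1115, about 5 mm of travel. I'll move clear and check.

Emit:
carry_out([
  [0,-8,0,0,0,0,0],
  [0,-30,0,0,0,0,0],
  [0,-75,0,0,0,0,0],
  [0,-120,10,0,0,0,0],
  [0,-160,30,0,0,0,0],
  [0,-180,50,0,0,0,0],
  [0,-180,50,0,0,0,0],
  [0,-180,50,0,0,0,0],
])

```text
time: 13.92
position: [0.5257, 0.1044, 0.2901]
orientation: [-1.572, -0.134, 0.134]
contact_force: [-1.0, -0.2, -1.0]
grip_width: -0.0002
```

```bash
python3 look.py w5; python3 tilt.py w5
python3 - <<'E'
from h import *
for n in('scene','top'):
    p,d=camera(n); save(n+'2',p); np.savez(n+'2',p=p,d=d,**get_calibration(n))
o=get_obs();print(o['time'],o['contact_force'],abs(o['qvel']).max())
E
python3 tilt.py scene2; echo; python3 tilt.py scene
```

```text
[0.52570737 0.10442115 0.29012871] [-1.02031121 -0.21111415 -1.01643347]
bar z 0.09940752035492051
[ 277    0   94   52 3704] [323.1  21.2] [0.5011 0.2563 0.1151] [0.5005 0.2556 0.1151] ((0.4982708990573883, 0.2694799602031708), 0.04359670728445053)
[ 281   77   84   87 5631] [322.8 119.9] [0.5157 0.1664 0.1166] [0.5157 0.1663 0.1166] ((0.5160665512084961, 0.16429956257343292), 0.04394522309303284)
[ 399   88   67  143 5693] [430.9 157.1] [0.6396 0.1486 0.1153] [0.6395 0.1475 0.1153] ((0.6405786871910095, 0.13905860483646393), 0.0808546170592308)
[ 286  182   74   67 3791] [322.5 215.3] [0.5339 0.0574 0.1111] [0.5343 0.0576 0.1111] ((0.5348687171936035, 0.054600536823272705), 0.04433055594563484)
1 slope x,y [-0.0006  0.0131] z0 0.1154 res 0.00083 3054
2 slope x,y [-0.0008  0.0001] z0 0.1166 res 0.00079 4669
3 slope x,y [-0.0011 -0.0017] z0 0.1112 res 0.00073 3152
14.075 [ 0.36652209  0.08946507 -0.136943  ] 0.005967621481840898
```

View pics/w5.png

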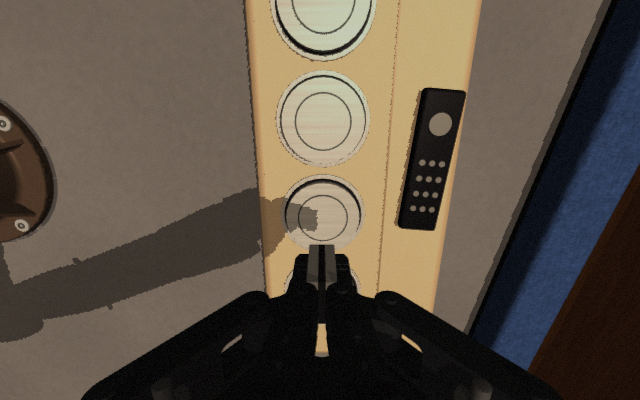

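View pics/scene2.png

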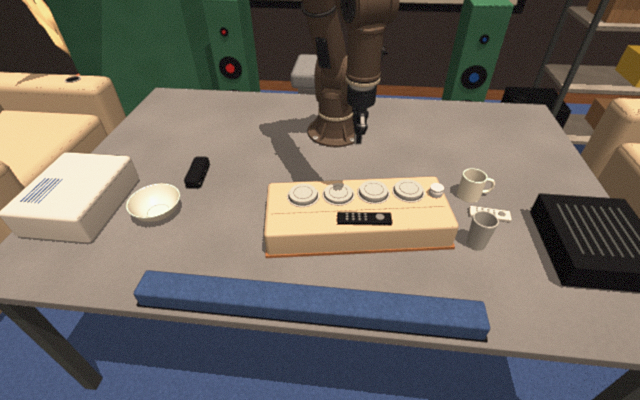

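The wrist view shows cover 3 (323,215) level at z = 0.1112, down from 0.1164. That is 5.2 mm of travel, so it is home. Covers 1 and 2 are at their original heights. The scene view shows the loose objects where they were and the gripper clear, so I'm handing in.

```bash
python3 -c "
from h import *
print(hand_in())"
```

```text
the job is handed in; nothing more can be done
None
```

The loose cover was the one at place 3. It is now pressed home and level, and I handed the job in at about 14 s with the gripper well clear.

- **Finding it:** I pressed covers 2, 1 and 3 near the edge on the robot's side. Covers 2 and 1 stayed firm, with light touches of 5.1 N and 4.6 N. Cover 3 tipped by about 0.10 rad at 2–4 N and came back level when released. I did not touch cover 4, since the loose one was already found.
- **Seating it:** I pressed cover 3 within about 1 mm of its measured centre. It started moving at about 11–13 N, stopped at full depth, and I held it to 25 N.
- **Final checks:**
  - Cover 3's top went from 0.1164 m to 0.1112 m, about 5.2 mm down, and its tilt is no more than 0.002 rad.
  - Covers 1 and 2 are at their original heights.
  - In the last scene picture the other objects looked unmoved, judged by eye only.
- **What disagreed or gave nothing:**
  - The fixed top and scene cameras differed from each other by 5–9 mm along x, so I used two wrist-camera views for positions.
  - The last wrist view showed cover 1 with a slope of 0.013. It was cut off by the picture edge, and the same kind of slope (0.005–0.006) was there before I touched it, so I took it as a measurement artefact.
  - The tilt check on the scene camera's pictures returned no result, so the level check rests on the wrist camera alone.

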